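# Feed one dish from the magazine and slide it to the pick-up stop

### The job

Dispense one clean dish from the dish feeder: with the fingertips press its plunger all the way down once and let it spring right back up, so that a single dish comes out onto the apron and the next one drops into its place. Then, without picking it up, push that dish along the apron with the fingers, away from the outlet, until it sits fully home against the V-shaped stop at the apron's far end. The other dishes stay in the magazine, and nothing else on the bench is disturbed.

Things in the scene. Friction and masses are not known exactly. Their poses are not given: they have to be found in the camera images.
- feeder: The dish feeder, a metal bench device fixed to the table. Origin: on the table under the middle of the magazine. Axes: -x is the outlet side (roughly towards the robot), +y the side of the V stop (roughly the robot's left), z up. Its floor (bed and apron) is flat, 6 mm above the table. Its parts are told below, in mm of this frame. A lamp supply 208 mm tall stands left behind it: pass over that.
- magazine (a point): Middle of the open top of the magazine, a square tower of clear panels 65 mm wide, 61 mm tall, on the feeder's origin. Three dishes are stacked flat in it. Its front (-x) panel starts 18 mm above the floor, leaving the outlet. Pressing the plunger drives, by rack and gears, a flat shuttle that pushes the lowest dish 65 mm to -x; as the plunger rises the shuttle goes back and the next dish drops.
- plunger (a joint): How far the plunger is pressed, in m: 0 fully up, 0.026 fully down (hard end stop). A spring raises it when let go; pressing takes about 2 N at first and 5 to 6 N near the bottom. The shuttle moves 2.5 times this far.
- plunger_top (a point): Middle of the top of the plunger's black mushroom head (36 mm wide, flat top 24 mm wide), 114 mm above the table when up, 88 mm when down; x = +61, y = 0 of the feeder. It moves straight down. It stands on the gear case behind the magazine (x +33 to +95, y within 32, top 66 mm above the table); the bed reaches back to x = +124.
- dish_1: The lowest dish in the magazine, the one that comes out: a clear round lidded dish, 55 mm across, 14.5 mm high, 20 g, empty. Origin: centre of its underside. It starts at the feeder's origin, 6 mm above the table, and slides on that level all the way.
- dish_2: The middle dish, alike; its underside starts 20.5 mm above the table and comes down to 6 mm once the plunger is back up. It must stay in the magazine.
- dish_3: The top dish, alike; its underside starts 35 mm above the table and comes down to 20.5 mm. It must stay in the magazine.
- outlet (a point): Centre of the dish's underside when it has just come out: x = -62.5, y = 0, z = 6 of the feeder. It lies on the apron (x -100 to -32, y -48 to +106), a flat channel along y, 61 mm wide between a front lip 5 mm high (inner face x = -93.5, y -32 to +80) and the magazine. The apron's -y end is open and empty: fingers can stand there beside the dish.
- bay (a point): Centre of the dish's underside when the dish rests against both blocks of the V stop: x = -62.5, y = +66, z = 6 of the feeder. The V stop is two white blocks 10 mm high, set at 90 degrees to each other, opening towards -y, at the apron's +y end. Behind the dish there is a fence 8 mm high (face x = -32, y +32 to +79).
- oil_bottle: Bystander: small dropper bottle, 24 mm across, 54 mm tall, beside the magazine on its +y side. Origin: centre of its underside.
- glass_box: Bystander: small square box, 33x33x19 mm, on the feeder's -y side. Origin: centre of its underside.
- objective_jar: Bystander: clear canister with a black lid, 45 mm across, 64 mm tall, to the right of the feeder. Origin: centre of its underside.
- tweezers: Bystander: tweezers 124 mm long, 10 mm high, lying farther right. Origin: middle of the underside.
- old_dish_a: Bystander: a larger, filled dish, 60 mm across, 15 mm high, standing on the table left of the feeder; not part of the job. Origin: centre of its underside.
- old_dish_b: Bystander: another filled dish like it, 60 mm across, left of the feeder. Origin: centre of its underside.

How it is judged:
By the outcome, as a careful person would: the job done as asked, in the order asked, and still so for the second after the job is handed in, with the robot touching nothing.
It also fails if it takes over 40 s, if anything falls off the work surface, if the arm or the gripper's body presses on something with over 40 N, if the wrist force passes 120 N, or if a joint passes its speed limit or range.

### The arm

A 6-joint arm with a two-finger parallel gripper is mounted at the origin on a cart in front of the work surface, level with it; the furniture and walls round the work are solid. World frame = base frame: x ahead of the robot, y to its left, z up, the work surface at z = 0. Lengths are in m, angles in degrees, forces in N, time in s.
With the tool pointing down it reaches from about 0.4 to 0.825 m from the base axis. Payload 7 kg.
Tool frame: the origin (TCP) lies on the centre line of the jaws, within the pads' length; the fingertips stand 11 mm ahead of it and the grasp point (between the pads) lies 8 mm behind it; z points along the fingers, y is the line along which they close (so a half turn about z gives the same grasp; the last joint's range is limited). The gripper opens to 88 mm and grips with 3 to 60 N. Pads are 19 mm wide; open, the fingers measure 130 mm over their backs; the gripper's body (78 mm by 193 mm) begins 47 mm behind the grasp point.
Start: joints at [93.111, 20.546, 0.682, 0, -70.136, -16.507], TCP at [0.156, 0.657, 0.238] pointing down, gripper open.
Joint ranges: [-176.03, 176.03], [-82.01, 121.73], [-58.28, 71.71], [-173.87, 95.51], [-174.79, -0.11], [-173.66, 173.66]. Speed limits (degrees/s): [136.94, 136.94, 172.46, 180, 180, 180].

### API

Orientations are given as [roll, pitch, yaw] about the fixed x, y, z axes, in that order (R = Rz(yaw) Ry(pitch) Rx(roll)).
In Python, from plant import r, capture, camera_model, job gives the robot as it stands.
- The arm moves only by the tool drive_tool, never from a script. Its argument "increments" is a list that holds one entry, the list of rows, each a list of 5 numbers: the gripper's target within -1 to 1 (fully open at 1, half-way at 0, shut at -1), then the shift along the tool's x, y, z scaled (see below), then the turn about the tool's z scaled (see below). In form: [[[gripper, tx, ty, tz, roll], ...]]. A call has 1 to 5 rows; each row is the pose to reach, as a shift and turn from the pose commanded when the call began, along the tool's axes at that moment, turning the shorter way round; what a row does not reach only later rows make up. The controller multiplies each number of a shift by 120 mm and each number of a turn by 360 degrees. A row lasts 1/8 s, in which the tool goes at most 62.5 mm and 10.7 degrees, less where a joint would pass 70% of its speed; a pose out of reach is approached as far as the arm can. A call with a number of a shift or a turn outside -1 to 1 is refused whole. A call with a gripper value outside its range is refused whole. The fingers move at their own pace and stop on an object; "squeeze" is the grip in N (left out, the last holds). Time passes only in rows, so rows that repeat a pose let the fingers close. It gives the time, the measured TCP pose, the force, the opening and the grip force at its end, in the units of the state.
- r.get_state(): the state, without advancing time (a new reading comes with each control period).
- capture(name): name is "scene" or "side" or "wrist"; returns the picture (384x512x3 uint8, red, green, blue); there is no depth.
- camera_model(name): a dict with "camera_matrix" (3x3 intrinsics, pixels), "rvec" (rotation vector, rad) and "tvec" (3), from world to camera coordinates, as OpenCV has them. Camera axes: x right, y down, z forward; pixel columns grow to the right and rows downward; lengths in m; the calibration is good to about 2 mm. A picture is of the moment at which its call begins: read the wrist's pose just before it. camera_model takes no time and is no camera call; for the wrist camera it gives the pose at the moment of the call.
- job.close_job(): hands the job in; it is judged then, once.
The state is a dict: "time_s": time; "joints": joint angles; "qd": joint speeds; "joint_torque": joint torques, N m; "tcp_pos": TCP position; "eef_rot": TCP orientation; "contact_force": force on the tool from outside, world axes, zero at the start; "moment": the same for the moment, N m; "gripper_width": finger opening in m; "gripper_force": force on a finger pad.
Only numpy, scipy, OpenCV 4.12 (cv2) and the standard library are available. Lean on these libraries where they do the work, as an engineer would, in place of code of your own. Each camera call takes 0.05 s, during which the arm holds its last target. There are 200 camera calls.

## Working session

There is one attempt and no reset: what is moved stays moved. The work goes in short steps, Python scripts to look and compute and a tool call to move; the robot and the scene stay as the last step left them, time stands still between calls to the robot, and variables do not carry over. Pictures are saved under pics/ and viewed, at most 10 in all, crops included, and the job is handed in when it is done.

Besides the shell and the picture viewer there is one more tool, called after "Emit:" as name(argument=value, ...), one argument or row to a line, values as JSON. drive_tool: Moves the arm, as the interface text tells. Its arguments: {"type":"object","properties":{"increments":{"type":"array"},"squeeze":{"type":"number"}},"required":["increments"]}

```bash
mkdir -p pics; python3 - <<'E'
from plant import r,capture,camera_model
import cv2
s=r.get_state();print(s)
for n in("scene","side","wrist"):
    m=camera_model(n);print(n,m)
    cv2.imwrite(f"pics/{n}0.png",cv2.cvtColor(capture(n),cv2.COLOR_RGB2BGR))
E
```

```text
{'time_s': 0.0, 'joints': array([ 9.31109908e+01,  2.05902471e+01,  6.34282863e-01, -1.87683104e-02,
       -7.01349314e+01, -1.65063548e+01]), 'qd': array([-0.0178381 , -0.03070974, -0.02327278,  0.07131058, -0.06361945,
       -0.10738167]), 'joint_torque': array([ 1.48743202e-03, -5.82717061e+01,  2.93052274e+01,  6.99721947e+00,
        6.83462567e-03, -1.49993011e-04]), 'tcp_pos': array([0.15630607, 0.65618141, 0.23664419]), 'eef_rot': array([ 1.79907837e+02, -8.91136587e-03, -1.34017484e+01]), 'contact_force': array([-0.46049905,  0.03580485, -0.17676386]), 'moment': array([-0.00758165, -0.05119376,  0.03327853]), 'gripper_force': 0.0, 'gripper_width': 0.08756422667027894}
scene {'camera_matrix': array([[360.72723545,   0.        , 257.46089365],
       [  0.        , 360.72723545, 195.19461069],
       [  0.        ,   0.        ,   1.        ]]), 'rvec': array([ 1.92834942, -0.9057069 ,  0.53725181]), 'tvec': array([-0.21263861,  0.32269198,  0.49805565])}
side {'camera_matrix': array([[482.95672918,   0.        , 248.98127774],
       [  0.        , 482.95672918, 179.89409992],
       [  0.        ,   0.        ,   1.        ]]), 'rvec': array([ 0.20707993, -2.69046816,  1.47535237]), 'tvec': array([0.50919375, 0.07023361, 1.29532317])}
wrist {'camera_matrix': array([[292.28539863,   0.        , 262.71073223],
       [  0.        , 292.28539863, 190.00105829],
       [  0.        ,   0.        ,   1.        ]]), 'rvec': array([-1.82957146,  2.31947133,  0.3192224 ]), 'tvec': array([ 0.67501884, -0.03498894,  0.38945906])}
```

View pics/scene0.png

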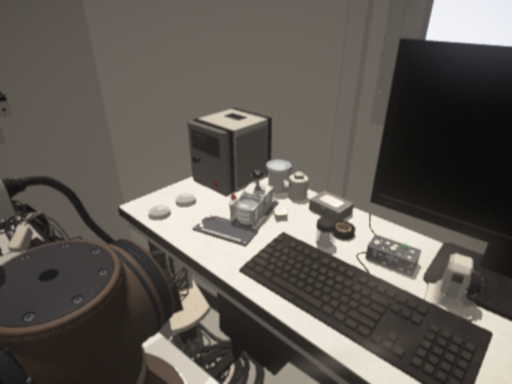

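View pics/side0.png

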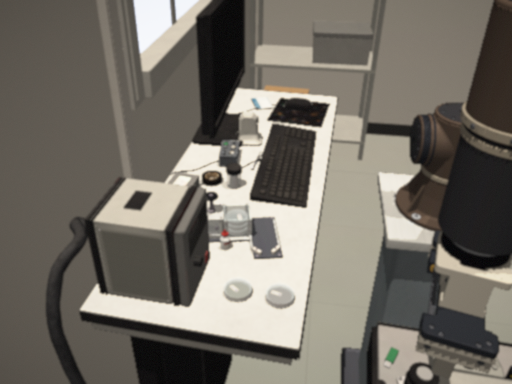

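View pics/wrist0.png

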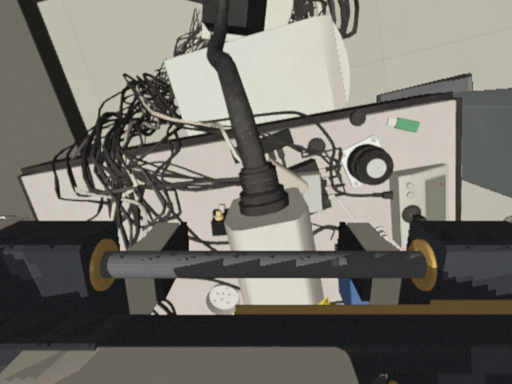

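The scene view shows the feeder at about (250,205) with the plunger head at (258,175). The side view has the magazine at (236,218), the head at (211,197) and the apron at (265,238). The wrist view shows only the robot's cart. Next I'll enlarge the feeder in both fixed views.

```bash
cat > h.py <<'E'
import numpy as np,cv2
from plant import r,capture,camera_model
def cam(n):
    m=camera_model(n);R=cv2.Rodrigues(m["rvec"])[0];return m["camera_matrix"],R,np.array(m["tvec"])
def ray(c,p,z):
    K,R,t=c;o=-R.T@t;d=R.T@np.linalg.inv(K)@np.array([p[0],p[1],1.]);return o+d*(z-o[2])/d[2]
def proj(c,P):
    K,R,t=c;q=K@(R@np.asarray(P,float)+t);return q[:2]/q[2]
def tri(c1,p1,c2,p2):
    P=[c[0]@np.c_[c[1],c[2]] for c in(c1,c2)]
    X=cv2.triangulatePoints(P[0],P[1],np.array(p1,float),np.array(p2,float)).ravel();return X[:3]/X[3]
E
python3 - <<'E'
from h import *
s,d=cam("scene"),cam("side")
print(tri(s,(258,175),d,(211,197)))
for p in((225,230),): print(ray(s,p,.006))
for p in((265,238),): print(ray(d,p,.006))
a=cv2.imread("pics/scene0.png")[160:250,185:305];b=cv2.imread("pics/side0.png")[180:270,185:305]
f=lambda i:cv2.resize(i,None,fx=6.6,fy=6.6,interpolation=cv2.INTER_CUBIC)[:,:790]
cv2.imwrite("pics/sc.png",f(a));cv2.imwrite("pics/sd.png",f(b))
E
```

```text
[0.57717569 0.20203538 0.10576663]
[0.44615399 0.19742729 0.006     ]
[0.44355177 0.21367312 0.006     ]
```

View pics/sc.png

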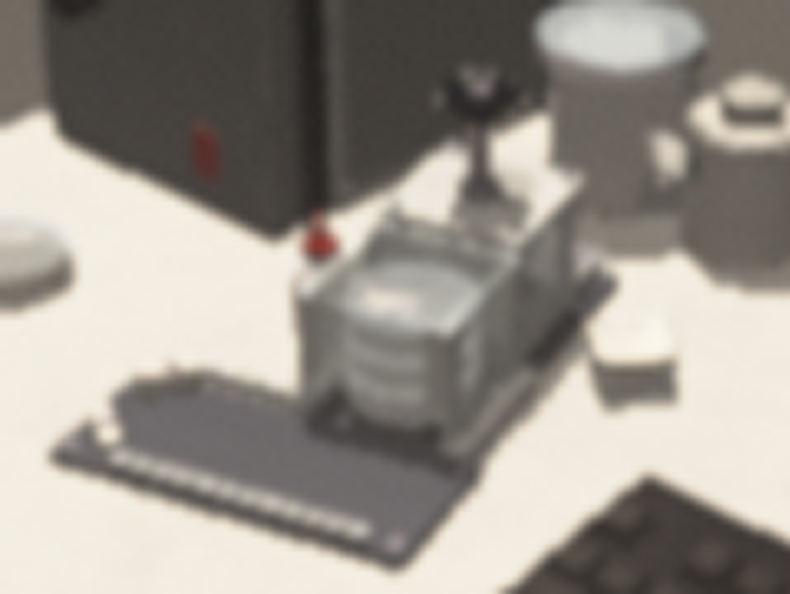

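View pics/sd.png

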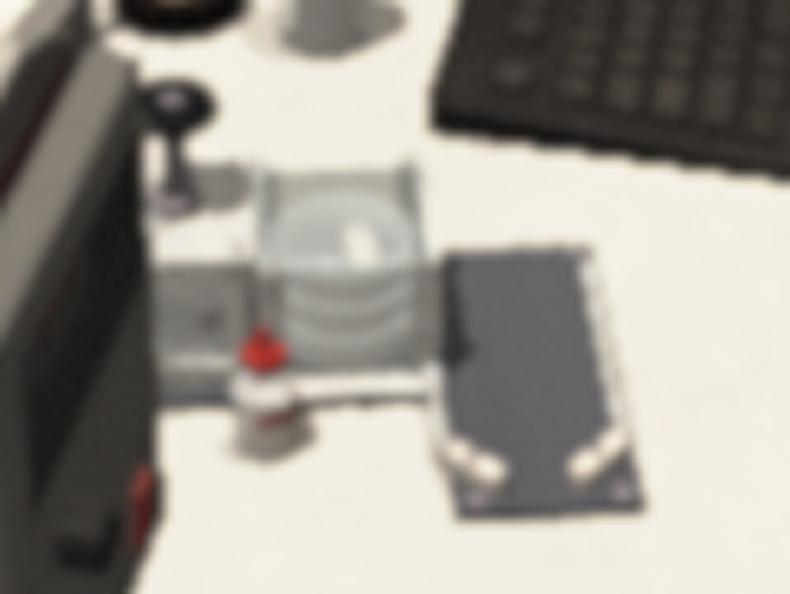

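The scene crop shows the apron corners at (52,457), (400,568) and (478,470), with the head top at about (480,78). The side crop shows all four apron corners, at (445,250), (590,250), (643,508) and (460,517), with the head top at (172,98).

```bash
cat >> h.py <<'E'
def fit(F,W):
    F=np.array(F,float);W=np.array(W,float);f=F-F.mean(0);w=W-W.mean(0)
    a=np.arctan2((f[:,0]*w[:,1]-f[:,1]*w[:,0]).sum(),(f*w).sum());R=np.array([[np.cos(a),-np.sin(a)],[np.sin(a),np.cos(a)]])
    t=W.mean(0)-R@F.mean(0);return a,R,t,W-(F@R.T+t)
E
python3 - <<'E'
from h import *
s,d=cam("scene"),cam("side")
S=lambda u,v:((u+.5)/6.6-.5+185,(v+.5)/6.6-.5+160)
D=lambda u,v:((u+.5)/6.6-.5+185,(v+.5)/6.6-.5+180)
F=[];W=[]
for f,p in {(-.1,.106):(52,457),(-.1,-.048):(400,568),(-.032,-.048):(478,470)}.items(): F.append(f);W.append(ray(s,S(*p),.006)[:2])
for f,p in {(-.032,-.048):(445,250),(-.1,-.048):(590,250),(-.1,.106):(643,508),(-.032,.106):(460,517)}.items(): F.append(f);W.append(ray(d,D(*p),.006)[:2])
print(np.round(W,4))
for k in(slice(0,3),slice(3,7),slice(0,7)):
    a,R,t,e=fit(F[k],W[k]);print(np.degrees(a),t,np.round(e*1000,1).tolist(), "plunger",R@[.061,0]+t)
print("head tri",tri(s,S(480,80),d,D(172,100)),ray(s,S(480,80),.114),ray(d,D(172,100),.114))
E
```

```text
[[0.3973 0.2638]
 [0.4305 0.1165]
 [0.4951 0.1338]
 [0.4865 0.1372]
 [0.4309 0.1283]
 [0.3967 0.2738]
 [0.4592 0.2885]]
13.110672350983432 [0.51702357 0.18563728] [[1.7, -2.4], [-0.0, 0.3], [-1.6, 2.1]] plunger [0.57643352 0.19947407]
11.631511148560442 [0.51380304 0.19183953] [[-5.7, -1.2], [5.3, 3.6], [2.3, -1.7], [-1.9, -0.7]] plunger [0.57355038 0.20413814]
12.506008359350142 [0.51537309 0.1894528 ] [[2.5, -7.5], [2.3, -4.4], [0.6, -1.9], [-8.0, 1.5], [2.7, 7.3], [1.9, 2.6], [-2.0, 2.5]] plunger [0.57492576 0.20266186]
head tri [0.57723304 0.2047556  0.11425153] [0.58457054 0.20736614 0.114     ] [0.57531098 0.20720777 0.114     ]
```

```bash
cat >> h.py <<'E'
from scipy.spatial.transform import Rotation as Ro
def go(P,yaw):
    s=r.get_state();R=Ro.from_euler('xyz',s['eef_rot'],degrees=True).as_matrix()
    dy=(yaw-s['eef_rot'][2]+180)%360-180
    print("pos",s['tcp_pos'].round(4),"rot",s['eef_rot'].round(2),"t",round(s['time_s'],2),"F",s['contact_force'].round(2),"inc",(R.T@(np.array(P)-s['tcp_pos'])/.12).round(4),"roll",round(-dy/360,4),"j",s['joints'].round(0))
E
python3 - <<'E'
from h import *
s,d,w=cam("scene"),cam("side"),cam("wrist")
st=r.get_state();R=Ro.from_euler('xyz',st['eef_rot'],degrees=True).as_matrix()
C=-w[1].T@w[2];print("cam in tool",R.T@(C-st['tcp_pos']),"axes",(R.T@w[1].T).round(3))
S=lambda u,v:((u+.5)/6.6-.5+185,(v+.5)/6.6-.5+160)
a=np.radians(12.5);Rf=np.array([[np.cos(a),-np.sin(a)],[np.sin(a),np.cos(a)]])
for p in((275,238),(55,130)):
    q=ray(s,S(*p),0)[:2];print(q,Rf.T@(q-[.516,.189]))
q=ray(s,(271,122),.208)[:2];print(q,Rf.T@(q-[.516,.189]))
q=ray(s,(224,132),.208)[:2];print(q,Rf.T@(q-[.516,.189]))
go([.45,.24,.3],12.5)
E
```

```text
cam in tool [ 0.07256489 -0.00048885 -0.14709738] axes [[-0.001 -0.963 -0.271]
 [ 1.    -0.001 -0.001]
 [ 0.001 -0.271  0.963]]
[0.58232461 0.32390104] [0.09395038 0.11734807]
[0.59063999 0.47998488] [0.13585138 0.26793233]
[0.70669668 0.25881534] [0.20128721 0.02688612]
[0.56115032 0.30132089] [0.06839077 0.09988612]
pos [0.1563 0.6563 0.2368] rot [ 1.7992e+02 -1.0000e-02 -1.3400e+01] t 0.15 F [ 0.62  0.39 -0.32] inc [ 3.1847  2.8081 -0.5224] roll -0.0719 j [ 93.  21.   1.  -0. -70. -17.]
```

Emit:
drive_tool(
  increments=[
    [[-1,0.3,0.27,-0.5,0],[-1,0.65,0.58,-0.5,0],[-1,1,0.9,-0.5,0]],
  ],
)

```text
time_s: 0.52
tcp_pos: [0.2489, 0.5228, 0.2985]
eef_rot: [-179.9, -0.0, -13.4]
contact_force: [1.0, -0.3, 0.1]
gripper_width: 0.0631
gripper_force: 0.0
```

Emit:
drive_tool(
  increments=[
    [[-1,0.35,0.31,0,0],[-1,0.7,0.62,0,0],[-1,1,0.9,0,0]],
  ],
)

```text
time_s: 0.9
tcp_pos: [0.3406, 0.389, 0.2976]
eef_rot: [-180.0, 0.0, -13.4]
contact_force: [0.2, 0.6, 0.3]
gripper_width: 0.033
gripper_force: 0.0
```

```bash
python3 -c "
from h import *
go([.44,.20,.3],12.5)"
```

```text
pos [0.3406 0.389  0.2976] rot [-179.99    0.    -13.41] t 0.9 F [0.18 0.61 0.33] inc [ 1.1712  1.3398 -0.0204] roll -0.072 j [ 71.   3. -13.  -0. -73.   6.]
```

Emit:
drive_tool(
  increments=[
    [[-1,0.3,0.35,0,0],[-1,0.6,0.7,0,0],[-1,0.9,1,0,0]],
  ],
)

```text
time_s: 1.27
tcp_pos: [0.4174, 0.2473, 0.2977]
eef_rot: [-180.0, -0.0, -13.4]
contact_force: [0.8, 0.2, 0.8]
gripper_width: 0.0037
gripper_force: 0.0
```

Emit:
drive_tool(
  increments=[
    [[-1,0.27,0.34,0,-0.024],[-1,0.27,0.34,0,-0.048],[-1,0.27,0.34,0,-0.072],[-1,0.27,0.34,0,-0.072]],
  ],
)

```text
time_s: 1.78
tcp_pos: [0.4391, 0.2017, 0.2974]
eef_rot: [180.0, 0.0, 12.4]
contact_force: [0.5, -0.1, 0.0]
gripper_width: 0.0005
gripper_force: 0.0
```

```bash
python3 - <<'E'
from h import *
w=cam("wrist");st=r.get_state();im=capture("wrist")
np.savez("w1.npz",K=w[0],R=w[1],t=w[2])
cv2.imwrite("pics/w1.png",cv2.cvtColor(im,cv2.COLOR_RGB2BGR))
cv2.imwrite("pics/w1b.png",cv2.resize(cv2.cvtColor(im,cv2.COLOR_RGB2BGR)[:,:400] if 0 else cv2.cvtColor(im,cv2.COLOR_RGB2BGR),None,fx=1.56,fy=1.56,interpolation=cv2.INTER_CUBIC))
go([.44,.20,.3],12.5)
for f in((0,0,.067),(.061,0,.114),(-.0625,.066,.006)):
    a=np.radians(12.5);print(proj(w,[.5155+f[0]*np.cos(a)-f[1]*np.sin(a),.189+f[0]*np.sin(a)+f[1]*np.cos(a),f[2]]))
E
```

```text
pos [0.4391 0.2018 0.2975] rot [1.800e+02 1.000e-02 1.233e+01] t 1.82 F [-0.3  -0.28 -0.21] inc [ 0.0044  0.0166 -0.0211] roll -0.0005 j [ 48.   0. -17.  -0. -73.  54.]
[286.49957248 108.49262935]
[291.23727154  47.28508486]
[238.58120855 151.65360668]
```

View pics/w1b.png

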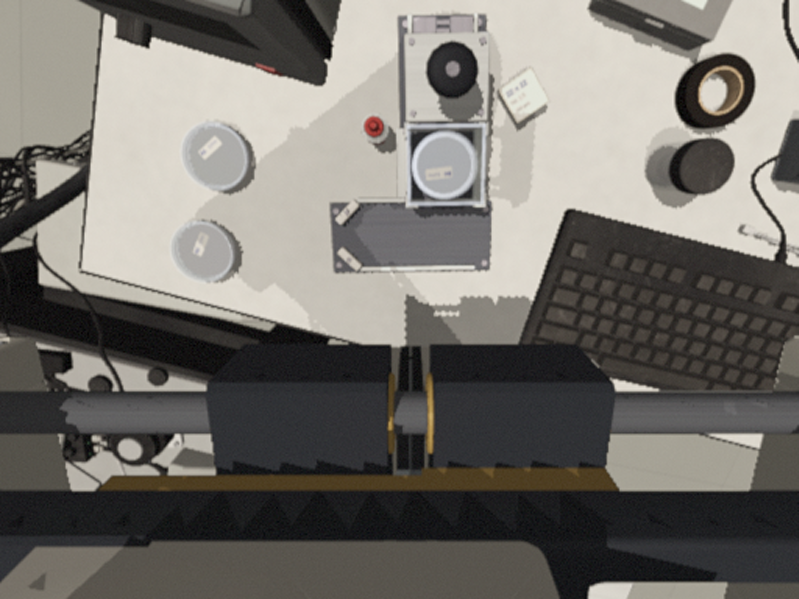

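The wrist view shows the whole feeder: head at (453,69), apron corners at (331,203), (334,272), (490,271) and (490,205), and the bed's rear edge at (400..487,14). The supply's nearest corner is at (330,83).

```bash
python3 - <<'E'
from h import *
z=np.load("w1.npz");w=(z['K'],z['R'],z['t'])
P=lambda u,v:((u+.5)/1.5625-.5,(v+.5)/1.5625-.5)
F=[(-.032,.106),(-.1,.106),(-.1,-.048),(-.032,-.048)];px=[(331,203),(334,272),(490,271),(490,205)]
W=[ray(w,P(*p),.006)[:2] for p in px]
a,R,t,e=fit(F,W);print(np.degrees(a),t,np.round(e*1000,1).tolist())
im=cv2.imread("pics/w1.png");g=cv2.cvtColor(im,cv2.COLOR_BGR2GRAY)
m=(g<75).astype(np.uint8);m[:, :265]=0;m[:20]=0;m[72:]=0;m[:,320:]=0
n,l,s,c=cv2.connectedComponentsWithStats(m);k=1+s[1:,4].argmax();print(s[k],c[k])
(cx,cy),rr=cv2.minEnclosingCircle(np.argwhere(l==k)[:,::-1].astype(np.float32));print(cx,cy,rr)
for h in(.105,.110,.114):
    q=ray(w,(cx,cy),h)[:2];print(h,q,R.T@(q-t), "diam",2*rr/292.3*(w[1]@[*q,h]+w[2])[2])
for h,p in((.067,(409,123)),(.067,(486,123)),(.067,(486,205)),(.067,(406,205))):
    print(R.T@(ray(w,P(*p),h)[:2]-t))
q=ray(w,P(325,84),.208)[:2];print("supply top corner",q,R.T@(q-t));q=ray(w,P(243,0),.208)[:2];print(R.T@(q-t))
for n,p in dict(old1=(217,157),old2=(206,251)).items(): print(n,R.T@(ray(w,P(*p),.015)[:2]-t))
print("plunger,outlet,bay",[R@f+t for f in([.061,0],[-.0625,0],[-.0625,.066])])
E
```

```text
12.441322515177564 [0.51765584 0.18966293] [[-0.1, -1.4], [1.2, -0.8], [1.9, 0.2], [-3.0, 2.1]]
[274  27  32  36 829] [289.54161641  44.7490953 ]
289.69049072265625 44.738094329833984 17.88791847229004
0.105 [0.57886339 0.20396181] [0.06285077 0.00077656] diam 0.0378660627699324
0.11 [0.57785043 0.20416935] [0.06190631 0.00119746] diam 0.03730834722596338
0.114 [0.57704006 0.20433538] [0.06115074 0.00153418] diam 0.03686217479078816
[0.03274191 0.0307422 ]
[ 0.03267659 -0.02896334]
[-0.02982986 -0.03168627]
[-0.02976034  0.03331282]
supply top corner [0.53914386 0.26621485] [0.03747574 0.07012489]
[0.07258279 0.10558502]
old1 [0.00893131 0.20366202]
old2 [-0.07643924  0.22402463]
plunger,outlet,bay [array([0.57722339, 0.20280475]), array([0.45662352, 0.17619795]), array([0.4424045 , 0.24064809])]
```

Emit:
drive_tool(
  increments=[
    [[-1,0.4,0.1,0,0.029],[-1,0.8,0.2,0,0.058],[-1,1,0.23,0,0.087],[-1,1,0.23,0,0.116],[-1,1,0.23,0,0.145]],
  ],
)

```text
time_s: 2.45
tcp_pos: [0.5625, 0.2012, 0.2968]
eef_rot: [179.9, 0.0, -40.2]
contact_force: [0.7, 0.2, -0.1]
gripper_width: 0.0005
gripper_force: 0.0
```

Emit:
drive_tool(
  increments=[
    [[-1,0,0,0,0.029],[-1,0,0,0,0.058],[-1,0,0,0,0.087],[-1,0,0,0,0.116],[-1,0,0,0,0.145]],
  ],
)

```text
time_s: 3.08
tcp_pos: [0.5621, 0.2013, 0.2973]
eef_rot: [180.0, -0.0, -92.4]
contact_force: [0.3, -0.4, 0.7]
gripper_width: 0.0007
gripper_force: 0.0
```

Emit:
drive_tool(
  increments=[
    [[-1,0,0,0,0.029],[-1,0,0,0,0.046],[-1,0,0,0,0.046]],
  ],
)

```text
time_s: 3.45
tcp_pos: [0.5621, 0.2013, 0.2974]
eef_rot: [180.0, -0.0, -108.5]
contact_force: [-0.8, 0.0, -0.3]
gripper_width: 0.0004
gripper_force: 0.0
```

```bash
python3 -c "
from h import *
go([.577,.2037,.135],-108.5)"
```

```text
pos [0.5621 0.2013 0.2974] rot [ 1.7999e+02 -2.0000e-02 -1.0851e+02] t 3.45 F [-0.81  0.01 -0.27] inc [-0.0587 -0.1114  1.3529] roll -0.0 j [ 38.  11.  -4.  -0. -74. -57.]
```

Emit:
drive_tool(
  increments=[
    [[-1,-0.059,-0.111,0,0],[-1,-0.059,-0.111,0.4,0],[-1,-0.059,-0.111,0.8,0],[-1,-0.059,-0.111,1,0],[-1,-0.059,-0.111,1,0]],
  ],
)

```text
time_s: 4.08
tcp_pos: [0.5767, 0.203, 0.1753]
eef_rot: [179.9, -0.2, -108.4]
contact_force: [-0.6, 0.4, 0.3]
gripper_width: 0.0004
gripper_force: 0.0
```

```bash
python3 - <<'E'
from h import *
go([.577,.2037,.0985],-108.5)
i=[]
for n,(u,v) in dict(scene=(215,130),side=(165,150)).items():
    im=cv2.cvtColor(capture(n),cv2.COLOR_RGB2BGR)[v:v+100,u:u+100];i.append(cv2.resize(im,None,fx=4,fy=4,interpolation=cv2.INTER_CUBIC))
cv2.imwrite("pics/press.png",np.hstack(i))
E
```

```text
pos [0.5767 0.203  0.1753] rot [ 179.85   -0.2  -108.4 ] t 4.08 F [-0.57  0.35  0.29] inc [-0.0084 -0.0019  0.6401] roll 0.0003 j [ 38.  17. -12.  -0. -60. -56.]
```

View pics/press.png

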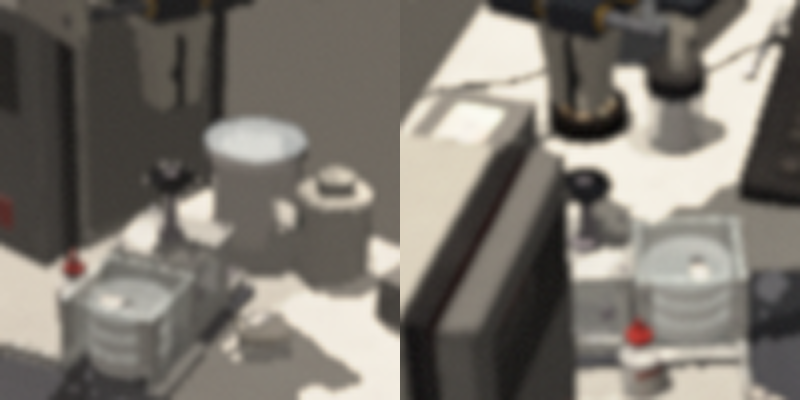

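Emit:
drive_tool(
  increments=[
    [[-1,0,0,0.2,0],[-1,0,0,0.38,0],[-1,0,0,0.43,0],[-1,0,0,0.48,0]],
  ],
)

```text
time_s: 4.68
tcp_pos: [0.5781, 0.204, 0.1215]
eef_rot: [-179.9, 0.1, -108.4]
contact_force: [-1.0, -0.2, 3.4]
gripper_width: 0.0007
gripper_force: 1.9
```

Emit:
drive_tool(
  increments=[
    [[-1,0,0,0.04,0],[-1,0,0,0.08,0],[-1,0,0,0.12,0],[-1,0,0,0.15,0],[-1,0,0,0.15,0]],
  ],
)

```text
time_s: 5.3
tcp_pos: [0.578, 0.2039, 0.1023]
eef_rot: [-179.9, 0.1, -108.4]
contact_force: [3.1, 1.0, 3.0]
gripper_width: 0.0003
gripper_force: 1.7
```

Emit:
drive_tool(
  increments=[
    [[-1,0,0,0.02,0],[-1,0,0,0.035,0],[-1,0,0,0.045,0],[-1,0,0,0.045,0]],
  ],
)

```text
time_s: 5.8
tcp_pos: [0.578, 0.204, 0.099]
eef_rot: [-179.9, 0.1, -108.4]
contact_force: [-3.7, -1.5, 19.4]
gripper_width: 0.0004
gripper_force: 9.3
```

The force has jumped to 19 N at z = 0.099, so the plunger is on its hard stop. Now I'll release it.

Emit:
drive_tool(
  increments=[
    [[-1,0,0,-0.07,0],[-1,0,0,-0.14,0],[-1,0,0,-0.21,0],[-1,0,0,-0.28,0],[-1,0,0,-0.5,0]],
  ],
)

```text
time_s: 6.42
tcp_pos: [0.5759, 0.2028, 0.1555]
eef_rot: [179.8, -0.2, -108.5]
contact_force: [-0.2, -0.5, 0.1]
gripper_width: -0.0
gripper_force: 0.0
```

Emit:
drive_tool(
  increments=[
    [[-1,0,0,-0.5,0],[-1,0,0,-0.85,0],[-1,0,0,-1,0]],
  ],
)

```text
time_s: 6.8
tcp_pos: [0.5777, 0.2037, 0.2799]
eef_rot: [-179.9, 0.2, -108.4]
contact_force: [-0.4, 0.5, -0.9]
gripper_width: 0.0005
gripper_force: 0.0
```

```bash
python3 - <<'E'
from h import *
go([.44,.12,.27],-167.5)
i=[]
for n,(u,v) in dict(scene=(190,160),side=(195,180)).items():
    im=cv2.cvtColor(capture(n),cv2.COLOR_RGB2BGR)[v:v+90,u:u+100];i.append(cv2.resize(im,None,fx=4,fy=4,interpolation=cv2.INTER_CUBIC))
cv2.imwrite("pics/out.png",np.hstack(i))
E
```

```text
pos [0.5777 0.2037 0.2799] rot [-1.7986e+02  1.6000e-01 -1.0843e+02] t 6.8 F [-0.42  0.52 -0.93] inc [1.025  0.8681 0.0775] roll 0.1641 j [ 38.  13.  -4.   0. -73. -56.]
```

View pics/out.png

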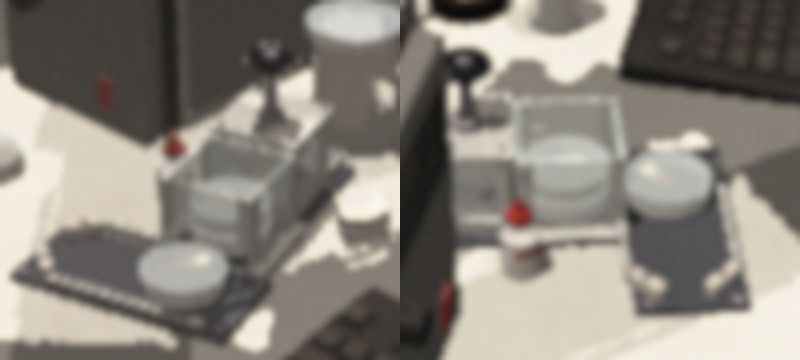

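The scene crop shows the dish out on the apron near (183,275), and the side crop near (668,184). Two dishes remain in the magazine and the plunger is back up.

```bash
cat >> h.py <<'E'
A=np.radians(12.45);RF=np.array([[np.cos(A),-np.sin(A)],[np.sin(A),np.cos(A)]]);TF=np.array([.5175,.190])
w2f=lambda q:RF.T@(np.asarray(q)[:2]-TF)
f2w=lambda x,y:RF@[x,y]+TF
E
python3 - <<'E'
from h import *
s,d=cam("scene"),cam("side")
print(w2f(ray(s,(190+183/4,160+275/4),.013)),w2f(ray(d,(195+268/4,180+184/4),.013)))
go([*f2w(-.0625,-.057),.28],-167.55)
E
```

```text
[-0.05952776 -0.00371183] [-0.06312691  0.00079091]
pos [0.5778 0.2038 0.2793] rot [-179.86    0.18 -108.43] t 6.9 F [-0.16 -0.14  0.01] inc [ 0.9434  0.6437 -0.0107] roll 0.1642 j [ 38.  13.  -4.   0. -72. -56.]
```

The dish measures at the outlet, within the expected error. Next I'll move the fingers to the apron's -y end.

Emit:
drive_tool(
  increments=[
    [[-1,0.35,0.24,0,0.029],[-1,0.7,0.48,0,0.058],[-1,0.943,0.644,0,0.087],[-1,0.943,0.644,0,0.116],[-1,0.943,0.644,0,0.145]],
  ],
)

```text
time_s: 7.52
tcp_pos: [0.4671, 0.12, 0.2757]
eef_rot: [180.0, -0.1, -161.0]
contact_force: [-0.4, 0.1, 0.1]
gripper_width: 0.0006
gripper_force: 0.0
```

Emit:
drive_tool(
  increments=[
    [[-1,0,0,0.3,0.019],[-1,0,0,0.65,0.019],[-1,0,0,1,0.019],[-1,0,0,1,0.019]],
  ],
)

```text
time_s: 8.02
tcp_pos: [0.4655, 0.1189, 0.1533]
eef_rot: [-179.8, -0.4, -167.5]
contact_force: [0.7, 1.2, 0.2]
gripper_width: 0.0
gripper_force: 0.0
```

```bash
python3 - <<'E'
from h import *
go([*f2w(-.0625,-.057),.026],-167.55)
E
```

```text
pos [0.4655 0.1189 0.1533] rot [-179.84   -0.44 -167.51] t 8.03 F [0.67 1.17 0.16] inc [-0.0381  0.0127  1.0603] roll 0.0001 j [  38.    7.  -30.   -0.  -54. -115.]
```

Emit:
drive_tool(
  increments=[
    [[-1,-0.02,0.015,0.4,0],[-1,-0.02,0.015,0.75,0],[-1,-0.02,0.015,0.95,0],[-1,-0.02,0.015,1,0],[-1,-0.02,0.015,1,0]],
  ],
)

```text
time_s: 8.65
tcp_pos: [0.4707, 0.1233, 0.0376]
eef_rot: [180.0, 0.1, -167.5]
contact_force: [-0.7, 0.6, -0.5]
gripper_width: 0.0004
gripper_force: 0.0
```

```bash
python3 - <<'E'
from h import *
go([*f2w(-.0625,-.057),.0235],-167.55)
print(w2f(r.get_state()['tcp_pos']))
im=cv2.cvtColor(capture("side"),cv2.COLOR_RGB2BGR)[180:270,195:325]
cv2.imwrite("pics/pre.png",cv2.resize(im,None,fx=6,fy=6,interpolation=cv2.INTER_CUBIC))
E
```

```text
pos [0.4707 0.1233 0.0376] rot [ 1.7999e+02  5.0000e-02 -1.6746e+02] t 8.65 F [-0.66  0.55 -0.46] inc [ 0.0208 -0.0165  0.1171] roll 0.0003 j [  38.   16.  -37.    0.  -37. -115.]
[-0.06002459 -0.05501616]
```

View pics/pre.png

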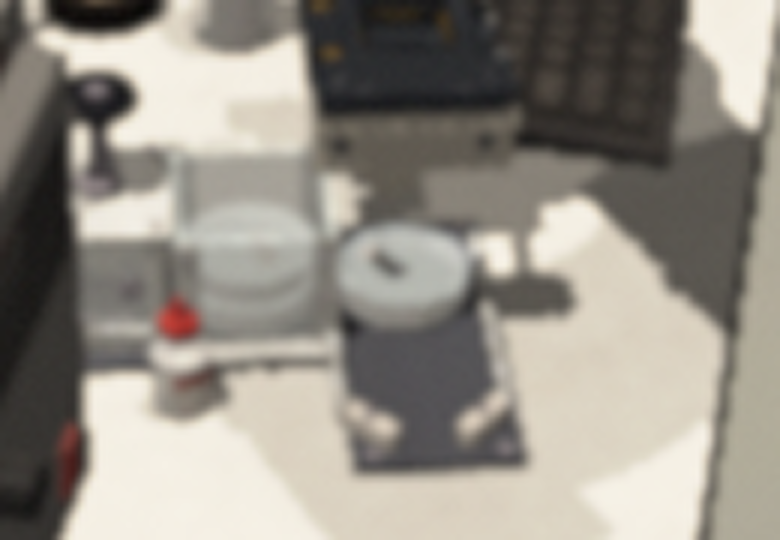

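The side crop shows the dish at (403,275), with the fingers standing behind it on the -y side and the magazine and bottle clear. I'll lower a bit further, then push.

Emit:
drive_tool(
  increments=[
    [[-1,0.02,0,0.06,0],[-1,0.02,0,0.117,0],[-1,0.02,0,0.117,0]],
  ],
)

```text
time_s: 9.07
tcp_pos: [0.4673, 0.1222, 0.0222]
eef_rot: [-180.0, -0.0, -167.5]
contact_force: [-0.3, 0.1, 0.5]
gripper_width: 0.0004
gripper_force: 0.0
```

Emit:
drive_tool(
  increments=[
    [[-1,0,0.05,0,0],[-1,0,0.1,0,0],[-1,0,0.16,0,0],[-1,0,0.22,0,0],[-1,0,0.28,0,0]],
  ],
)

```text
time_s: 9.7
tcp_pos: [0.4603, 0.1557, 0.0226]
eef_rot: [-180.0, 0.0, -167.5]
contact_force: [0.3, -0.6, 1.1]
gripper_width: 0.0006
gripper_force: 0.2
```

Emit:
drive_tool(
  increments=[
    [[-1,0,0.06,0,0],[-1,0,0.12,0,0],[-1,0,0.17,0,0],[-1,0,0.22,0,0],[-1,0,0.25,0,0]],
  ],
)

```text
time_s: 10.32
tcp_pos: [0.4538, 0.1848, 0.0225]
eef_rot: [180.0, 0.0, -167.5]
contact_force: [-0.5, -0.4, 0.0]
gripper_width: 0.0003
gripper_force: 0.2
```

```bash
python3 - <<'E'
from h import *
go([*f2w(-.0625,.0175),.0235],-167.55)
print(w2f(r.get_state()['tcp_pos']))
im=cv2.cvtColor(capture("side"),cv2.COLOR_RGB2BGR)[200:270,225:315]
cv2.imwrite("pics/push.png",cv2.resize(im,None,fx=7,fy=7,interpolation=cv2.INTER_CUBIC))
E
```

```text
pos [0.4538 0.1848 0.0225] rot [ 180.      0.   -167.46] t 10.32 F [-0.48 -0.36  0.05] inc [-0.007   0.0733 -0.0083] roll 0.0002 j [  45.   18.  -37.   -0.  -35. -123.]
[-0.0633239   0.00869818]
```

View pics/push.png

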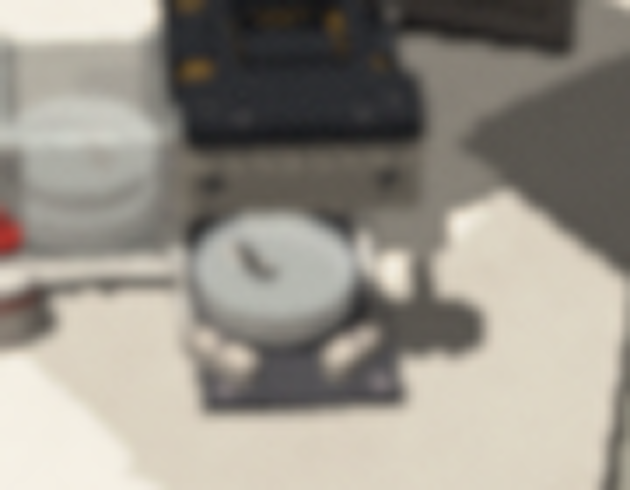

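The dish is almost at the V stop. From here I'll creep forward until the force rises.

Emit:
drive_tool(
  increments=[
    [[-1,0,0.02,0,0],[-1,0,0.035,0,0],[-1,0,0.05,0,0],[-1,0,0.05,0,0]],
  ],
)

```text
time_s: 10.88
tcp_pos: [0.4526, 0.1904, 0.0225]
eef_rot: [180.0, 0.0, -167.5]
contact_force: [-0.1, 0.2, 0.1]
gripper_width: 0.0002
gripper_force: 0.0
```

Emit:
drive_tool(
  increments=[
    [[-1,0,0.01,0,0],[-1,0,0.02,0,0],[-1,0,0.02,0,0]],
  ],
)

```text
time_s: 11.25
tcp_pos: [0.4521, 0.1928, 0.0225]
eef_rot: [180.0, 0.0, -167.5]
contact_force: [0.9, -0.3, -0.2]
gripper_width: 0.0005
gripper_force: 0.0
```

Emit:
drive_tool(
  increments=[
    [[-1,0,0.01,0,0],[-1,0,0.02,0,0],[-1,0,0.02,0,0]],
  ],
)

```text
time_s: 11.62
tcp_pos: [0.4516, 0.1951, 0.0225]
eef_rot: [180.0, 0.0, -167.5]
contact_force: [-0.3, -0.4, 0.5]
gripper_width: 0.0005
gripper_force: 0.0
```

Emit:
drive_tool(
  increments=[
    [[-1,0,0.01,0,0],[-1,0,0.02,0,0],[-1,0,0.02,0,0]],
  ],
)

```text
time_s: 12.0
tcp_pos: [0.4504, 0.1963, 0.0224]
eef_rot: [-179.9, -0.1, -167.5]
contact_force: [-0.2, -5.6, 2.5]
gripper_width: 0.0005
gripper_force: 2.5
```

Emit:
drive_tool(
  increments=[
    [[-1,0,0.01,0,0],[-1,0,0.01,0,0],[-1,0,0.01,0,0]],
  ],
)

```text
time_s: 12.38
tcp_pos: [0.4498, 0.1965, 0.0224]
eef_rot: [-179.9, -0.2, -167.5]
contact_force: [0.7, -8.2, 5.6]
gripper_width: 0.0008
gripper_force: 4.2
```

```bash
python3 - <<'E'
from h import *
st=r.get_state();print(w2f(st['tcp_pos']))
s,d=cam("scene"),cam("side")
for n,c in(("scene",s),("side",d)):
    im=capture(n)[...,::-1].copy();cv2.imwrite(f"pics/end_{n}.png",im)
    g=im.astype(int)
    # bluish-grey dish top vs warm white / dark apron, around the bay
    p=proj(c,[*f2w(-.0625,.066),.0205]);u,v=p.astype(int);print(n,p)
    m=((g[...,0]-g[...,2]>-4)&(g.mean(2)>110)).astype(np.uint8)
    mm=np.zeros_like(m);mm[v-16:v+17,u-22:u+23]=m[v-16:v+17,u-22:u+23]
    k,l,q,ce=cv2.connectedComponentsWithStats(mm);j=1+q[1:,4].argmax();print(q[j],ce[j],w2f(ray(c,ce[j],.015)))
E
```

```text
[-0.0646736   0.02096582]
scene [211.36860198 219.66865377]Traceback (most recent call last):
  File "<stdin>", line 11, in <module>
ValueError: attempt to get argmax of an empty sequence
```

Emit:
drive_tool(
  increments=[
    [[-1,0,-0.03,0,0],[-1,0,-0.08,0,0],[-1,0,-0.2,0,0],[-1,0,-0.3,0,0]],
  ],
)

```text
time_s: 12.92
tcp_pos: [0.4587, 0.1624, 0.0225]
eef_rot: [180.0, -0.0, -167.5]
contact_force: [0.0, -0.2, -1.0]
gripper_width: 0.0004
gripper_force: 0.0
```

Emit:
drive_tool(
  increments=[
    [[-1,0,0,-0.4,0],[-1,0,0,-0.9,0],[-1,0,0,-1,0],[-1,0,0,-1,0]],
  ],
)

```text
time_s: 13.42
tcp_pos: [0.4589, 0.1632, 0.1433]
eef_rot: [179.9, 0.1, -167.5]
contact_force: [-0.7, 0.3, -1.3]
gripper_width: 0.0004
gripper_force: 0.0
```

Emit:
drive_tool(
  increments=[
    [[-1,0,-0.3,-0.4,0],[-1,0,-0.3,-0.8,0],[-1,0,-0.3,-1,0],[-1,0,-0.3,-1,0]],
  ],
)

```text
time_s: 13.92
tcp_pos: [0.4667, 0.1282, 0.2625]
eef_rot: [180.0, 0.0, -167.5]
contact_force: [-0.3, -0.0, -0.8]
gripper_width: 0.0005
gripper_force: 0.0
```

```bash
python3 - <<'E'
from h import *
go([.45,.2,.26],-167.5)
for n in("scene","side"):
    c=cam(n);im=capture(n)[...,::-1].copy();cv2.imwrite(f"pics/fin_{n}.png",im)
    b=proj(c,[*f2w(-.0625,.066),.0205]);print(n,b.round(1),proj(c,[*f2w(-.0625,.056),.0205]).round(1),proj(c,[*f2w(-.0525,.066),.0205]).round(1))
    u,v=b.astype(int);g=im[v-14:v+16,u-20:u+21].astype(int)
    print(u-20,v-14)
    for row in (g[...,2]-g[...,0])[::2]:print(' '.join('%3d'%x for x in row[::2]))
    print()
    for row in g.mean(2).astype(int)[::2]:print(' '.join('%3d'%x for x in row[::2]))
E
```

```text
pos [0.4667 0.1282 0.2625] rot [ 1.7997e+02  4.0000e-02 -1.6750e+02] t 13.93 F [-0.31 -0.03 -0.84] inc [0.0066 0.6147 0.0211] roll -0.0 j [  39.    1.  -20.   -0.  -68. -116.]
scene [211.4 219.7] [214.7 220.7] [213.5 217.8]
191 205
 18  24  24  19  19  18  19  19  18  18  18  19  17  19  18  19  20  18  20  22  10
 27  27  26  26  26  26  26  26  26  26  26  26  27  26  26  26  25  26  26  20  10
 26  25  27  26  26  26  26  26  26  26  27  27  27  26  26  26  26  27  26  22  11
 26  26  26  27  27  26  27  27  27  26  27  26  27  27  27  27  26  27  26  23  12
 26  26  26  26  27  27  26  27  26  26  24  24  24  23  25  26  26  26  26  23  12
 27  27  26  26  27  27  27  26  19  18  14  15  14  13  15  21  25  26  25  24  11
 26  26  27  27  27  26  21  13  11  10  12  12  15  15  15  10  17  22  24  23  11
 27  27  26  27  27  22  10   8   9   9  12  15  17  18  16   8   9  11  15  16  10
 27  27  26  27  29  18   6   8   9   9   9   9   9   9   9   8   7   7   8  10   8
 26  27  26  21  25  21   9   8   9   9   8   9  10   8   9   9   7   5   3   4   4
 18  26  19   8  19  30  17 
[... 3528 characters left out ...]
 194 177 147 163 195 205 207
129 129 126 149 126 175 183 188 197 196 185 181 180 181 183 188 156 175 189 205 206
199 199 195 185 138 166 180 180 186 186 185 182 181 180 179 182 141 173 179 206 207
207 207 207 195 148 157 181 179 181 181 180 180 180 180 180 169 109 159 175 204 205
207 207 208 191 162 156 163 173 177 180 180 180 179 179 167 135 156 192 161 199 208
205 205 208 187 167 192 158 155 152 158 160 159 154 141 147 166 170 146 127 198 209
205 205 207 196 151 154 167 198 176 137 130 126 120 126 183 186 130  83 101 185 211
205 207 208 208 171 115 136 164 149 102 103 100  85  98 142 118  83  85  90 166 208
206 207 209 208 178 101 108 119 100  76  79  81  82  86  99  87  84 108 108 150 208
```

In the side view the dish sits at about (264,241), which matches the bay projection of (264.3,240.6) to within a pixel. That agrees with the firm 8 N stop I felt against the V, so I'll hand in.

```bash
python3 -c "
from plant import job
print(job.close_job())"
```

```text
the job is handed in; nothing more can be done
None
```

I pressed the plunger to its hard stop and let it spring back, which put one dish on the apron. I then pushed that dish against the V stop and handed the job in at about 14 s; camera checks put it at the bay within measuring error, and two dishes remained in the magazine.

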